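# Seat a lens barrel in the sprung V-block of a laser bench

### The arm

A 6-joint arm with a two-finger parallel gripper is mounted at the origin on the work surface. World frame = base frame: x ahead of the robot, y to its left, z up, the work surface at z = 0. Lengths are in mm, angles in rad, forces in N, time in s.
With the tool pointing down it reaches from about 400 to 825 mm from the base axis. Payload 7 kg.
Tool frame: the origin (TCP) lies at the very end of the fingers, on their centre line; the grasp point (between the pads) lies 19 mm behind it; z points along the fingers, y is the line along which they close (so a half turn about z gives the same grasp; the last joint's range is limited). The gripper opens to 88 mm and grips with 3 to 60 N. Pads are 19 mm wide; open, the fingers measure 130 mm over their backs; the gripper's body (78 mm by 193 mm) begins 47 mm behind the grasp point.
Start: joints at [-0.957, 0.359, 0.012, 0, -1.224, -0.288], TCP at [216.018, -639.477, 226.561] pointing down, gripper open.
Joint ranges: [-3.07, 3.07], [-1.43, 2.12], [-1.02, 1.25], [-3.03, 1.67], [-3.05, -0], [-3.03, 3.03]. Speed limits (rad/s): [2.39, 2.39, 3.01, 3.14, 3.14, 3.14].

### API

Orientations are given as a unit quaternion [x, y, z, w].
In Python, from plant import bot gives the robot as it stands. Calls block until the motion is done:
- bot.move_ptp(position, orientation): joint-space move of the TCP to a pose.
- bot.line_to(position, velocity=150, ori=None): straight line of the TCP; ori=None keeps the orientation; velocity is the mean speed in mm/s.
- bot.move_joints(angles): joint-space move.
- bot.move_gripper(opening, force=None): finger opening in mm; force is the grip in N (None keeps the last); returns when the fingers have stopped.
- bot.pause(seconds).
- bot.solve_ik(position, orientation): joint angles nearest the present ones, or None.
- bot.read_state(): the state.
- bot.camera(name): name is "side" or "top"; returns the picture (400x640x3 uint8, red, green, blue); there is no depth.
- bot.get_calibration(name): a dict with "fx", "fy", "cx", "cy" (pixels), "distortion" ([k1, k2, p1, p2, k3] as OpenCV has them; the pictures are not rectified), "view" (4x4, takes a point from world to camera coordinates). Camera axes: x right, y up, looking along -z (the intrinsics and any distortion apply to the point x, -y, -z); pixel columns grow to the right and rows downward; lengths in mm; the calibration is good to about 2 mm. A picture is of the moment at which its call begins. get_calibration takes no time and is no camera call.
A pose or a line that the arm cannot do raises bot.Unreachable and nothing moves.
- bot.close_job(): hands the job in; it is judged then, once.
The state is a dict: "t": time; "joint_pos": joint angles; "qvel": joint speeds; "tau": joint torques, N m; "tcp_pos": TCP position; "eef_rot": TCP orientation; "contact_force": force on the tool from outside, world axes, zero at the start; "moment": the same for the moment, N m; "width": finger opening in mm; "finger_force": force on a finger pad.
Only numpy, scipy, OpenCV 4.12 (cv2) and the standard library are available. Lean on these libraries where they do the work, as an engineer would, in place of code of your own. Each camera call takes 0.05 s, during which the arm holds its last target. There are 200 camera calls.

### The job

Take the thick lens barrel from its rest and lay it lengthwise in the middle of the raised V-block, with its narrow silvery nose pointing to the round aperture plate. Press it down so that it bears on both faces of the V and the sprung block is fully down on its stop, and finish while still holding it pressed there, gripped or pushed from above. Leave the slim barrel, the jar and the screwdriver where they are.

Things in the scene. Friction and masses are not known exactly. Their poses are not given: they have to be found in the camera images.
- barrel: Thick lens barrel, a loose dark cylinder lying level on two rods, axis 35 mm above the table. Origin on its axis, mid-body; x along it towards the nose. Body x -45 to +45 mm, diameter 48 mm (47 mm in the grip groove, |x| under 18 mm); silvery nose, diameter 32 mm, x 45 to 60 mm. 0.17 to 0.34 kg.
- nose (a point): Centre of the barrel's nose end face, 60 mm from the barrel's origin along its x.
- fixture: Lens fixture, fixed to the table. Origin at its underside, below the V's middle; x along the groove to the aperture plate, z up. Base plate 200 x 90 x 12 mm (x -90 to +110 mm), pillar 26 mm wide, on it the sprung V-block. The aperture plate, an upright disc of 42 mm diameter on a post 20 mm wide, stands at x = 85 to 91 mm, its top 105 mm above the table.
- seat (a point): Where the barrel's origin lies when seated on both faces, over the V's middle: 92 mm above the table, 84 mm when pressed to the stop (it moves with the block). x along the groove to the aperture plate, z up. V-block: steel, 80 mm long, at most 42 mm wide; V of 110 degrees, top edges 17.5 mm to each side (y) and 17 mm below this point, contact lines 14 mm aside and 20 mm below.
- carriage (a joint): How far the V-block is pressed down on its spring: 0 up (start), 0.008 m on its stop. The spring takes about 9 N to begin to move and 13 N to reach the stop, the barrel's weight included; the barrel's weight alone does not move it. A barrel gripped even a little to one side bears on one face only, until the hand shifts or eases and lets it roll into the V.
- jaw_left: The V face on the +y side of the groove (left when looking towards the aperture plate). Ground steel, slippery (friction about 0.2). Part of the V-block; origin at the fixture's origin while the spring is up.
- jaw_right: The V face on the -y side of the groove. Part of the V-block; origin as for jaw_left.
- slim_barrel: A slimmer dark lens barrel, 30 mm in diameter and 82 mm long, on the other rest; to be left alone. Origin on its axis, 40 mm from its rear end, axis 25 mm above the table.
- rest_a: One of two like rests, fixed: board 80 x 44 x 6 mm with two rods of 8 mm along its x, 24 mm apart, rod tops 14 mm above the table. A barrel lies along its x, its nose to +x. Origin under the middle. The thick barrel lies on this one, wherever it stands.
- rest_b: The other rest, alike, with the slim barrel.
- jar: Amber jar with a steel lid, 48 mm in diameter, 60 mm high; to be left alone. Origin under its middle.
- driver: Screwdriver 150 mm long lying on the table; to be left alone.
There are look-alikes about, which are no part of the job. What is shaped like the rest_a but green is not meant.

How it is judged:
By the outcome, as a careful person would: the job done as asked, in the order asked, and still so for the second after the job is handed in, while the arm keeps its last pose, push and grip.
It also fails if it takes over 48 s, if anything falls off the work surface, if the arm or the gripper's body presses on something with over 40 N, if the wrist force passes 120 N, or if a joint passes its speed limit or range.

## Working session

There is one attempt and no reset: what is moved stays moved. The work goes in short steps, each a Python script; the robot and the scene stay as the last script left them, time stands still between calls to the robot, and variables do not carry over. Pictures are saved under pics/ and viewed, at most 10 in all, crops included, and the job is handed in when it is done.

```bash
ls; mkdir -p pics; python3 - <<'E'
from plant import bot
import cv2,numpy as np
for n in("top","side"):
    cv2.imwrite(f"pics/{n}0.png",bot.camera(n)[:,:,::-1])
    c=bot.get_calibration(n);print(n,{k:np.round(v,4).tolist() for k,v in c.items()})
s=bot.read_state();print({k:np.round(v,3).tolist() for k,v in s.items()})
E
```

```text
pics
top {'fx': 382.2781, 'fy': 382.2781, 'cx': 314.6921, 'cy': 196.8126, 'distortion': [-0.0818, 0.0, 0.0, 0.0, 0.0], 'view': [[-0.0283, -0.9992, -0.0295, 27.7995], [0.9878, -0.0325, 0.1526, -563.0613], [-0.1534, -0.0249, 0.9879, -875.6779], [0.0, 0.0, 0.0, 1.0]]}
side {'fx': 413.4368, 'fy': 413.4368, 'cx': 331.1656, 'cy': 195.3546, 'distortion': [-0.0295, 0.0, 0.0, 0.0, 0.0], 'view': [[0.9531, -0.3027, 0.008, -523.4724], [0.1617, 0.5311, 0.8317, -174.9057], [-0.256, -0.7914, 0.5551, -686.5026], [0.0, 0.0, 0.0, 1.0]]}
{'t': 0.1, 'joint_pos': [-0.957, 0.359, 0.011, -0.0, -1.224, -0.288], 'qvel': [-0.0, -0.001, -0.001, -0.0, 0.001, -0.0], 'tau': [-0.001, -58.417, 29.375, 7.016, 0.01, -0.0], 'tcp_pos': [215.877, -639.103, 225.717], 'eef_rot': [-0.162, 0.987, 0.001, -0.0], 'contact_force': [0.239, -0.818, -0.427], 'moment': [0.011, -0.006, 0.009], 'finger_force': 0.0, 'width': 87.949}
```

View pics/top0.png

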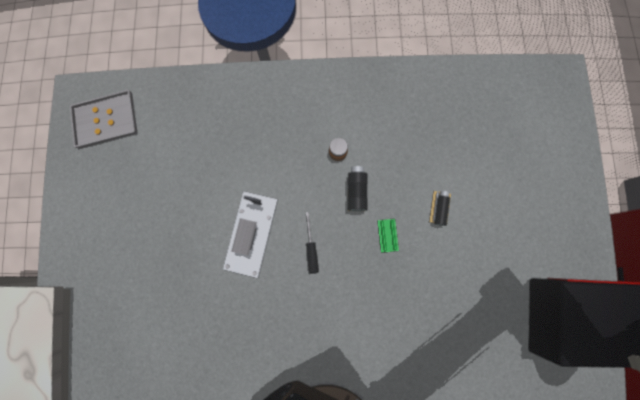

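View pics/side0.png

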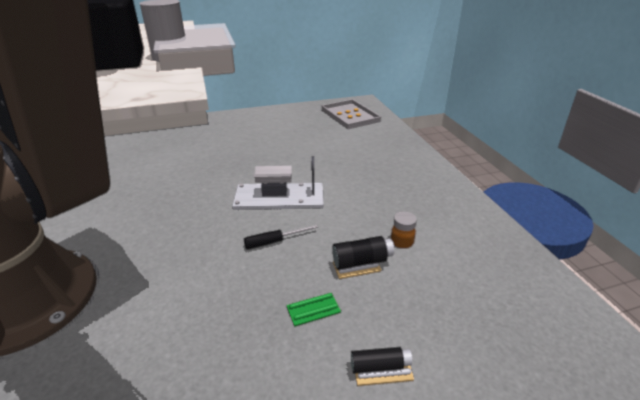

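The top view shows the thick barrel at about (358,190) with its nose at (358,169). The fixture is at (250,235) with its aperture plate at (253,200), and the jar is at (338,149). Next I'll enlarge both views to get accurate pixels.

```bash
python3 - <<'E'
import cv2
a=cv2.imread("pics/top0.png")[160:284,215:375];cv2.imwrite("pics/top0c.png",cv2.convertScaleAbs(cv2.resize(a,None,fx=4.8,fy=4.8,interpolation=cv2.INTER_CUBIC),alpha=1.5,beta=20))
a=cv2.imread("pics/side0.png")[150:280,225:425];cv2.imwrite("pics/side0c.png",cv2.convertScaleAbs(cv2.resize(a,None,fx=4,fy=4,interpolation=cv2.INTER_CUBIC),alpha=1.4,beta=20))
E
```

```text
(no output)
```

View pics/top0c.png

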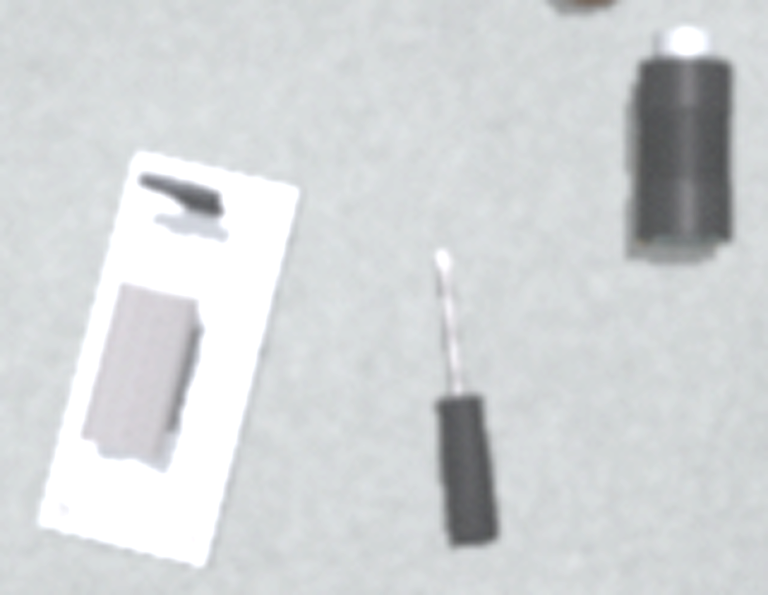

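View pics/side0c.png

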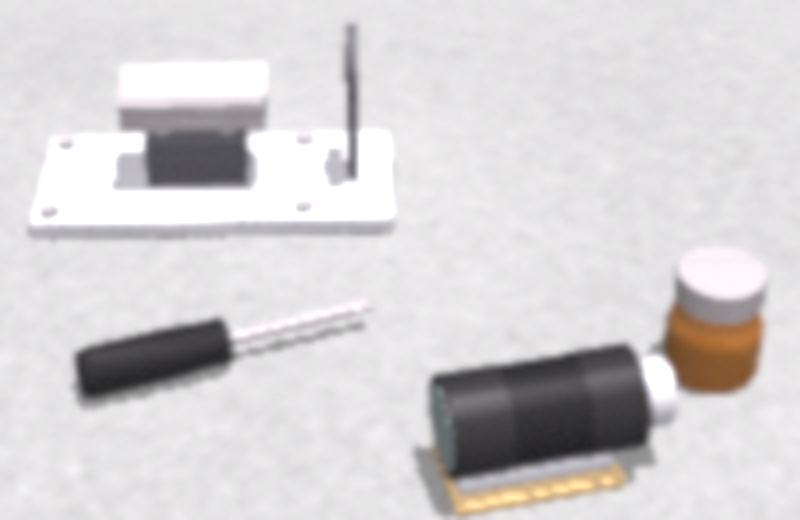

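The enlarged crops show the fixture's base corners, the V-block's top and the barrel's outline clearly. I'll fit both planar poses from the two views.

```bash
cat > h.py <<'E'
from plant import bot
import cv2,numpy as np
from scipy.optimize import least_squares
def proj(n,P):
    c=bot.get_calibration(n);P=np.atleast_2d(P);V=np.array(c["view"])
    q=(P@V[:3,:3].T+V[:3,3])*[1,-1,-1]
    K=np.array([[c["fx"],0,c["cx"]],[0,c["fy"],c["cy"]],[0,0,1]])
    return cv2.projectPoints(q.reshape(-1,1,3),np.zeros(3),np.zeros(3),K,np.array(c["distortion"]))[0].reshape(-1,2)
def world(p,L):
    x,y,a=p;L=np.asarray(L,float);c,s=np.cos(a),np.sin(a)
    return np.c_[x+c*L[:,0]-s*L[:,1],y+s*L[:,0]+c*L[:,1],L[:,2]]
def fit(obs,p0):
    f=lambda p:np.concatenate([(proj(n,world(p,L))-np.array(px)).ravel() for n,L,px in obs])
    r=least_squares(f,p0,x_scale=[100,100,1],loss="soft_l1");return r.x,f(r.x)
E
python3 - <<'E'
from h import *
T=lambda a:(np.array(a)+.5)/4.8-.5+[215,160]
S=lambda a:(np.array(a)+.5)/4-.5+[225,150]
base=[[110,45,12],[110,-45,12],[-90,45,12],[-90,-45,12]]
obs=[("top",base,T([(135,150),(300,187),(38,527),(207,567)])),
("side",base,S([(393,130),(395,221),(50,132),(31,223)]))]
for o in (obs,obs[:1],obs[1:]):
    p,r=fit(o,[500,100,0]);print("fix",p.round(3),r.round(1))
p,_=fit(obs,[500,100,0])
print("Vtop pred top",((proj("top",world(p,[[40,17.5,75],[40,-17.5,75],[-40,17.5,75],[-40,-17.5,75],[88,0,105]]))-[215,160]+.5)*4.8-.5).round())
b=[[45,0,35],[-45,0,35]]
ob=[("top",b+[[60,0,35]],T([(686,62),(685,241),(684,28)])),("side",b,S([(639,396),(444,424)]))]
for o in (ob,ob[:1],ob[1:]):
    q,r=fit(o,[600,-100,0]);print("bar",q.round(3),r.round(1))
E
```

```text
fix [ 4.71237e+02  1.76358e+02 -2.59000e-01] [ 0.1  0.2  0.3  0.5 -0.1  0.  -0.1  0.5 -0.1 -0.3  0.7 -1.4  0.9  0.8
 -0.1  0. ]
fix [ 4.72015e+02  1.76382e+02 -2.54000e-01] [-0.1 -0.   0.   0.   0.  -0.1  0.1  0.2]
fix [ 4.70324e+02  1.75785e+02 -2.74000e-01] [-0.1  0.3  0.1 -0.8  0.9  0.7 -0.7 -0.1]
Vtop pred top [[125. 281.]
 [195. 297.]
 [ 83. 443.]
 [153. 460.]
 [173. 184.]]
bar [ 5.75472e+02 -9.23870e+01 -6.30000e-02] [-0.2  0.5 -0.6 -0.2  0.4  1.6  0.1 -0.4  0.9  0.4]
bar [ 5.76876e+02 -9.31890e+01 -4.40000e-02] [-0.2 -0.1  0.  -0.8  0.2  1. ]
bar [ 5.74507e+02 -9.20910e+01 -9.40000e-02] [-0.2  0.1  0.2 -0.1]
```

```bash
cat >> h.py <<'E'
from scipy.spatial.transform import Rotation as R
def down(a,x=-1):  # tool x along x*(axis at yaw a), pointing down
    u=np.array([np.cos(a),np.sin(a),0])*x;z=np.array([0,0,-1.])
    return R.from_matrix(np.c_[u,np.cross(z,u),z]).as_quat()
def st(m=""):
    s=bot.read_state();print(m,round(s["t"],2),np.round(s["tcp_pos"],1),"F",np.round(s["contact_force"],1),"w",round(s["width"],1),"ff",np.round(s["finger_force"],1));return s
B=np.array([575.8,-92.6]);BA=-.055
F=np.array([471.8,176.4]);FA=-.256
def shot(n,f,box=None,k=1):
    im=bot.camera(n)[:,:,::-1]
    if box: im=im[box[1]:box[3],box[0]:box[2]]
    cv2.imwrite("pics/"+f,cv2.convertScaleAbs(cv2.resize(im,None,fx=k,fy=k,interpolation=cv2.INTER_CUBIC),alpha=1.4,beta=20))
E
python3 - <<'E'
from h import *
bot.move_ptp([*B,130],down(BA));st("above")
bot.line_to([*B,21],80);st("low")
bot.move_gripper(40,25);st("grip")
bot.line_to([*B,60],60);st("lift")
bot.line_to([*B,180],200)
bot.move_ptp([*F,180],down(FA));s=st("over");print(np.round(s["joint_pos"],2), s["eef_rot"],down(FA))
shot("side","side1.png",(200,90,400,220),4)
E
```

```text
above 2.46 [575.8 -93.2 130.1] F [-0.2  0.1  0.7] w 87.6 ff 0.0
low 3.97 [576.2 -92.6  21.5] F [ 0.6 -0.  -1. ] w 87.5 ff 0.0
grip 4.71 [575.8 -92.5  21. ] F [-0.6  0.9  0.4] w 46.5 ff 25.0
lift 5.51 [575.6 -92.6  59.9] F [-0.1 -0.2 -2.3] w 46.5 ff 25.0
over 7.37 [471.9 175.9 179.5] F [ 1.  -0.3 -1. ] w 46.6 ff 25.0
[ 0.75  0.11 -0.43  0.   -1.03 -2.57] [ 1.27511772e-01  9.91836910e-01 -4.51357181e-04 -2.97663369e-04] [0.12765076 0.99181918 0.         0.        ]
```

View pics/side1.png

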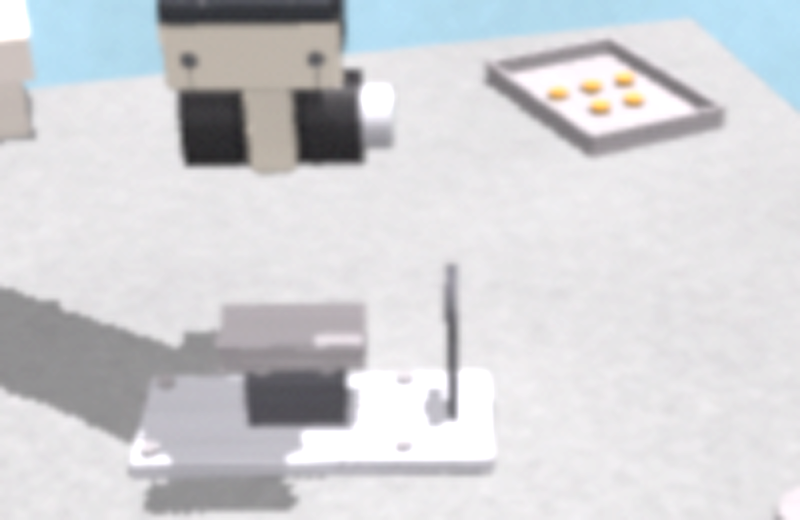

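The barrel is gripped level over the fixture with its nose toward the aperture plate. In the crop, its body spans columns 181 to 363 and the finger is centred at 271. I'll check the offset along the axis, then lower it until it touches.

```bash
python3 - <<'E'
from h import *
t=bot.read_state()["tcp_pos"]
pr=(proj("side",world([t[0],t[1],FA],[[45,0,t[2]+14],[-45,0,t[2]+14],[60,0,t[2]+14]]))-[200,90]+.5)*4-.5
print("barrel ends pred",pr.round())
print("vblock ends pred",((proj("side",world([*F,FA],[[40,-17.5,75],[-40,-17.5,75],[-40,-45,12],[110,-45,12]]))-[200,90]+.5)*4-.5).round())
bot.line_to([*F,90],100);bot.pause(.3);f0=st("90")["contact_force"]
for z in np.arange(86,73,-1.):
    bot.line_to([*F,z],20);bot.pause(.15);s=st()
    if np.linalg.norm(s["contact_force"]-f0)>5: break
E
```

```text
barrel ends pred [[369. 115.]
 [191. 118.]
 [398. 115.]]
vblock ends pred [[367. 333.]
 [218. 336.]
 [224. 461.]
 [499. 455.]]
90 8.77 [472.  176.6  90.4] F [ 0.   0.3 -1.1] w 45.7 ff 25.0
 9.27 [471.8 176.4  86. ] F [ 0.  -0.2 -2. ] w 46.6 ff 25.0
 9.67 [471.8 176.4  85. ] F [-0.2  0.7 -2.3] w 46.5 ff 25.0
 10.07 [471.8 176.4  84. ] F [ 0.   0.2 -2. ] w 46.5 ff 25.0
 10.47 [471.8 176.4  83. ] F [ 0.5  1.2 -1.7] w 46.2 ff 25.0
 10.87 [471.8 176.4  82. ] F [ 0.4  0.4 -1.5] w 46.2 ff 25.0
 11.27 [471.8 176.4  81. ] F [-0.   0.7 -1.8] w 46.4 ff 25.0
 11.67 [471.8 176.4  80. ] F [ 0.6  0.5 -1.7] w 46.4 ff 25.0
 12.07 [471.8 176.4  79. ] F [ 0.1  0.3 -1.7] w 46.4 ff 25.0
 12.47 [472.  176.6  78.1] F [ 0.9  0.7 -0.1] w 46.3 ff 25.0
 12.87 [472.1 176.7  77.6] F [-1.3  0.6  7. ] w 46.5 ff 25.0
```

The barrel sits about 3 mm behind the middle, and contact came at the expected height. I'll lift a little, shift forward 3 mm, set it down and release so it can roll into the V, then look.

```bash
python3 - <<'E'
from h import *
u=np.array([np.cos(FA),np.sin(FA)]);G=F+3*u
bot.line_to([*F,82],30);bot.line_to([*G,82],30);bot.line_to([*G,77.6],20);bot.pause(.2);st("touch")
bot.move_gripper(65);bot.pause(.3);st("open")
bot.line_to([*G,160],120)
bot.line_to([*(G-130*u),220],200);st()
shot("side","side2.png",(220,130,370,227),5.3)
shot("top","top2.png",(215,170,315,285),5)
E
```

```text
touch 14.0 [475.  175.9  77.9] F [-0.1  1.8  3.7] w 46.5 ff 25.0
open 14.88 [474.7 175.6  77.6] F [-0.1 -0.5 -0.7] w 65.2 ff 0.0
 16.58 [349.  208.5 219.6] F [ 0.7  0.2 -0.5] w 65.0 ff 0.0
```

View pics/side2.png

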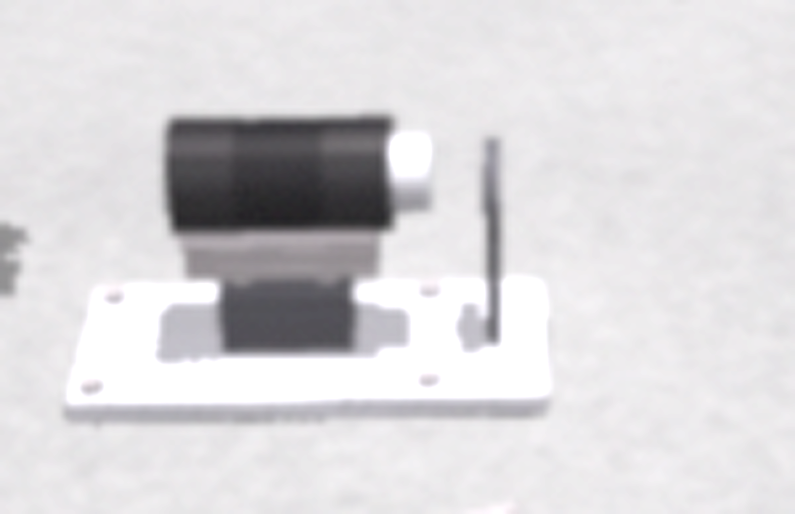

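View pics/top2.png

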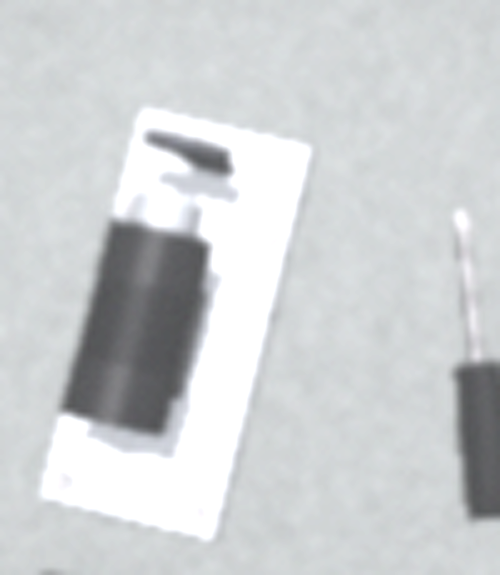

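The barrel lies along the V. Its body spans columns 170–393 and the block 183–380, so both are centred near 281, and the nose faces the plate. Now I'll push from above with the fingers closed and turned along the axis, so the flat tips bear on the crown and the barrel centres itself.

```bash
python3 - <<'E'
from h import *
bot.move_gripper(0,20)
q0=np.array(bot.read_state()["joint_pos"])
c=[down(FA+np.pi/2,x) for x in(1,-1)]
J=[bot.solve_ik([*F,150],o) for o in c]
d=[np.abs(np.array(j)-q0).max() if j is not None else 9 for j in J];print(np.round(d,2))
o=c[int(np.argmin(d))]
bot.move_ptp([*(F),190],o);bot.line_to([*F,123],80);bot.pause(.3);f0=st("above")["contact_force"][2]
for z in np.arange(119,98,-1.):
    bot.line_to([*F,z],20);bot.pause(.2);s=st(f"{z:.0f}")
    if s["contact_force"][2]-f0>22: break
E
```

```text
[4.99 1.85]
above 20.73 [471.9 176.5 123.3] F [ 0.4  1.2 -0.3] w 0.1 ff 0.0
119 21.28 [471.8 176.4 119. ] F [ 1.3 -0.   0.7] w 0.7 ff 0.0
118 21.73 [471.8 176.4 118. ] F [ 0.2 -0.7  0.8] w 0.2 ff 0.0
117 22.18 [471.8 176.4 117. ] F [ 0.7  0.7 -0.5] w 0.4 ff 0.0
116 22.63 [471.8 176.4 116. ] F [ 0.2 -0.   0.4] w 0.7 ff 0.0
115 23.08 [472.  176.5 115.6] F [-1.9 -0.4  5.2] w 0.6 ff 3.1
114 23.53 [472.  176.5 114.6] F [-1.9 -0.9  6.8] w 0.2 ff 3.4
113 23.98 [472.  176.5 113.7] F [-2.9 -0.2  6.8] w 0.7 ff 3.6
112 24.43 [472.  176.5 112.7] F [-2.2 -1.3  7.3] w 0.4 ff 3.8
111 24.88 [472.  176.5 111.8] F [-2.2  0.1  8.3] w 0.5 ff 4.1
110 25.33 [472.  176.5 110.8] F [-2.8 -0.2  9.1] w 0.5 ff 4.3
109 25.78 [472.  176.5 109.9] F [-3.8 -1.2  9.7] w 0.8 ff 4.5
108 26.23 [472.  176.5 108.9] F [-3.5 -0.5  9.2] w 0.4 ff 4.8
107 26.68 [472.  176.5 108. ] F [-3.5 -1.6 10.6] w 0.8 ff 5.0
106 27.13 [472.1 176.5 107.4] F [-4.6 -1.1 14.1] w 0.4 ff 7.3
105 27.58 [472.2 176.5 107.3] F [-8.4 -2.  22.4] w 0.6 ff 11.5
```

The block has reached its stop: it travelled 8 mm and then the force rose steeply. I'll relieve the small axial side force and check with a picture.

```bash
python3 - <<'E'
from h import *
bot.line_to([F[0]-.3,F[1]-.1,105],20);bot.pause(.4);st("eased")
bot.pause(.3);st()
shot("side","side3.png",(220,110,370,220),5.3)
E
```

```text
eased 28.23 [472.2 176.5 107.3] F [-6.6 -2.  22. ] w 0.7 ff 10.9
 28.53 [472.2 176.5 107.3] F [-7.4 -2.4 21.5] w 0.4 ff 10.9
```

View pics/side3.png

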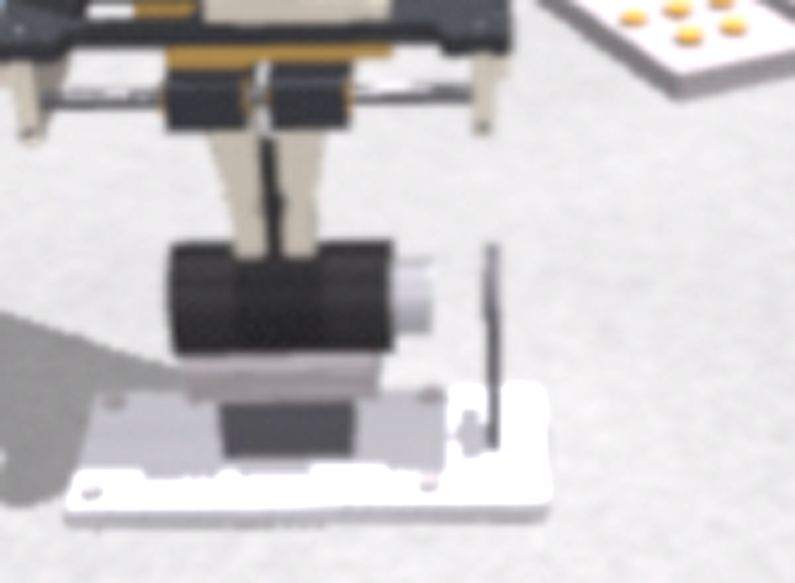

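The barrel is still centred (columns 170–393), the block is down, and the fingertips press on the crown with a steady 22 N or so. I'm handing it in.

```bash
python3 -c "
from plant import bot
print(bot.close_job())"
```

```text
the job is handed in; nothing more can be done
None
```

The job is handed in: the thick barrel lies centred in the V-block with its nose toward the aperture plate, pressed from above with about 22 N so the block is down on its stop (about 8 mm of travel felt, result not reported back), and the arm never went near the slim barrel, jar or screwdriver.

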